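# Set the rivet gauge: carriage to the station clip, arm out to the broad ring, and hold

### The arm

A 6-joint arm with a two-finger parallel gripper is mounted at the origin on the work surface. World frame = base frame: x ahead of the robot, y to its left, z up, the work surface at z = 0. Lengths are in m, angles in rad, forces in N, time in s.
With the tool pointing down it reaches from about 0.35 to 0.85 m from the base axis. Payload 8.1 kg.
Tool frame: the origin (TCP) lies on the mounting face of the last link; the fingertips stand 186 mm ahead of it and the grasp point (between the pads) lies 167 mm ahead of it; z points along the fingers, y is the line along which they close (so a half turn about z gives the same grasp; the last joint's range is limited). The gripper opens to 93 mm and grips with 3 to 60 N. Pads are 15 mm wide; open, the fingers measure 128 mm over their backs; the gripper's body (75 mm by 188 mm) begins 65 mm behind the grasp point.
Start: joints at [-1.244, 0.13, 1.488, -0, 1.523, -0.085], TCP at [0.24, -0.55, 0.405] pointing down, gripper open.
Joint ranges: [-2.96, 2.96], [-0.89, 2.26], [0.02, 2.5], [-1.34, 4.48], [0, 2.73], [-2.66, 2.66]. Speed limits (rad/s): [2.39, 2.39, 2.79, 3.14, 3.14, 3.14].

### API

Orientations are given as a rotation vector (axis times angle).
In Python, from plant import read_state, read_camera, camera_params, close_job gives the robot as it stands. The module is installed in compiled form; this text tells all that it offers.
- The arm moves only by the tool servo_tool, never from a script. Its argument "increments" is a list of rows, each an object with "slide": the shift along the tool's x, y, z in mm, a list of three; "dr": the turn, a rotation vector about the tool's x, y, z in rad, a list of three; "jaw": the closure, from 0 (fully open) to 1 (shut). In form: [{"slide": [x, y, z], "dr": [ax, ay, az], "jaw": jaw}, ...]. A call has 1 to 20 rows; each row is the pose to reach, as a shift and turn from the pose commanded when the call began, along the tool's axes at that moment; what a row does not reach only later rows make up. A row lasts 1/10 s, in which the tool goes at most 50 mm and 8.59 degrees, less where a joint would pass 70% of its speed; a pose out of reach is approached as far as the arm can. A call with a gripper value outside its range is refused whole. The fingers move at their own pace and stop on an object; "force" is the grip in N (left out, the last holds). Time passes only in rows, so rows that repeat a pose let the fingers close. It gives the time, the measured TCP pose, the force, the opening and the grip force at its end, in the units of the state.
- read_state(): the state, without advancing time (a new reading comes with each control period).
- read_camera(name): name is "side" or "top" or "wrist"; returns (picture, depth): 420x560x3 uint8, red, green, blue; 420x560 float32, m along the optical axis (not along the pixel's ray), 0 where there is no reading.
- camera_params(name): a dict with "fx", "fy", "cx", "cy" (pixels), "k1" (the pictures are not rectified: a ray, as slopes to the right and down, at radius r is drawn at 1 + k1 r^2 times it, then the intrinsics apply), "rvec" (rotation vector, rad) and "tvec" (3), from world to camera coordinates, as OpenCV has them. Camera axes: x right, y down, z forward; pixel columns grow to the right and rows downward; lengths in m; the calibration is good to about 2 mm. A picture is of the moment at which its call begins: read the wrist's pose just before it. camera_params takes no time and is no camera call; for the wrist camera it gives the pose at the moment of the call.
- close_job(): hands the job in; it is judged then, once.
The state is a dict: "t": time; "q": joint angles; "dq": joint speeds; "joint_torque": joint torques, N m; "tool_pos": TCP position; "orientation": TCP orientation; "force": force on the tool from outside, world axes, zero at the start; "wrist_torque": the same for the moment, N m; "opening": finger opening in m; "gripper_force": force on a finger pad.
Only numpy, scipy, OpenCV 4.12 (cv2) and the standard library are available. Lean on these libraries where they do the work, as an engineer would, in place of code of your own. Each camera call takes 0.05 s, during which the arm holds its last target. There are 200 camera calls.

### The job

On the setting-out gauge, lift the clamp lever, slide the carriage along the rail until its pointer is at the cone-topped station clip (not the square-topped one), and push the lever fully down again. Then squeeze the lock button in the head of the telescoping gauge arm, draw the arm out until its broad ring is at the mouth of the sleeve, and finish still holding it there, as the spring would pull it home. Leave the loose tools and the sorting channel's swing gate as they are.

Things in the scene. Friction and masses are not known exactly. Their poses are not given: they have to be found in the camera images.
- gauge: Setting-out gauge bolted to the bench: straight 34 mm wide aluminium rail on a 460 x 140 mm grey base. Origin on the bench under the rail's middle; y runs along the rail, z up; arm and lever reach out on its -x side. Rail top 45 mm high. In front lies a 2 mm aluminium skin panel (gauge x -250 to -60 mm, y +-190 mm) with four 28 mm high clecos at y +-178 mm, x -85 and -125; behind is a scale strip with two clips.
- clip: Station clip: dark 26 x 20 mm saddle with a round steel CONE, point 30 mm above the origin. Origin: centre of its underside on the scale strip, 32 mm above the bench, 66 mm behind (+x) the rail's centre line; axes as the gauge's. Fixed. The mark for the carriage's pointer is the cone's centre line. It is 45 to 135 mm along the rail from the pointer's start, on either side.
- spare: The other clip, not wanted: same saddle with a square flat-topped 18 x 18 x 14 mm steel block. Fixed, on the other half of the scale strip; origin as for the station clip.
- carriage (a joint): Carriage position along the rail in m, 0 to 0.24, growing towards gauge +y; the pointer is at gauge y = value - 0.12. The grey carriage (98 mm along the rail, about 0.8 kg) slides against about 1.5 N of friction while the lever is up; with the lever fully down it is clamped and holds against 15 to 20 N. It passes over the clips without touching.
- pointer (a point): Tip of the steel pointer on the back of the carriage, 50 mm behind (+x) the rail's centre line, 36 mm above the bench: it shows where along the rail the carriage stands.
- lever (a joint): Angle of the carriage's cam clamp lever in rad: 0 = fully down (handle level, clamped), 1.1 = fully up (free). Lifting swings the handle's end up and back towards gauge +x. Its cam bears on the rail below about 0.5 rad and goes over centre: closing that last part takes 5 to 10 N down on the handle, pushed slowly; lifting takes less. Above 0.5 rad the carriage is free. The lever stays where it is left.
- lever_grip (a point): Grip point in the middle of the lever's handle, a black bar 56 long, 14 wide (gauge y), 12 mm thick, level and pointing to gauge -x when clamped; the free end is 21 mm further. When clamped it is 80 mm above the bench, 60 mm towards -x and 24 mm above the hinge. 30 mm free beside it towards the sleeve (-y), open on the other side; only the skin panel lies under it.
- lever_hinge (a point): Hinge of the lever on the carriage, 56 mm above the bench; its axis runs along gauge y. In gauge axes it is 55 mm towards -x and 34 mm towards +y from the pointer.
- boom (a joint): How far the telescoping gauge arm is out, in m: 0 = home, caught by its lock; 0.105 = fully out. It slides towards gauge -x. Narrow dark rings every 10 mm round the steel bar, and one BROAD ring (8 mm) whose middle is at the sleeve's mouth at 0.080. A spring draws it home with 2.2 N at 0 and 3.5 N at 0.08 (friction 0.6 N); nothing locks it when out: let go, it runs back to 0.02.
- head_grip (a point): Middle of the arm's grip head, 81 mm above the bench: aluminium block 36 long (gauge x), 34 mm wide (y), reaching 18 mm above and 27 mm below. It moves with the arm; at home it is 156 mm towards -x and 22 mm towards -y from the pointer. With the lock button it measures 40 mm across y, 35 squeezed. In front a 24 mm wide plate carries a drill bush, lower end 13 mm above the bench.
- button (a joint): Travel of the lock button in m: 0 = out, 0.005 = fully in. Steel plate 18 (x) by 22 mm (z) standing 6 mm proud of the head's -y face, its centre 2 mm below head_grip; pressed towards gauge +y, most simply by pinching the head across y. 2.5 N to start, 5 N fully in. The arm is free of its catch when the button is in by more than 3 mm; otherwise it stays caught at home.
- sleeve_mouth (a point): Centre of the open mouth of the dark steel sleeve (32 wide, 28 mm high) on the carriage from which the arm slides out, 73 mm above the bench, 135 mm towards gauge -x and 22 mm towards -y from the pointer.
- gate (a joint): Angle in rad of the perforated aluminium swing gate (90 x 40 mm) at the near end of the sorting channel; 0 = shut. Leave it shut.
- gate_pull (a point): Small steel pull on top of the gate's free end, 58 mm above the bench. The channel is a fixed aluminium trough 400 mm long, 100 mm wide, 46 mm high on the right side of the bench.
- bucking_bar: Loose red bucking bar, 70 x 45 x 46 mm, standing on the skin panel near its left (+y) front corner; origin at the centre of its underside. Leave alone.
- yoke: Loose chrome rivet squeezer yoke, C-shaped, 130 x 80 x 20 mm, origin in the middle of its underside. Leave alone.
- pliers_a: Loose cleco pliers with blue grips, 180 x 75 x 14 mm, on the right of the gauge, origin in the middle of the underside, long axis x. Leave alone.
- pliers_b: The same kind of pliers, on the left of the gauge. Leave alone.
- rivet_set: Loose grey cast-iron rivet set, 26 mm foot, 40 mm high, standing near the left (+y) end of the skin panel; origin at the centre of its underside. Leave alone.

How it is judged:
By the outcome, as a careful person would: the job done as asked, in the order asked, and still so for the second after the job is handed in, while the arm keeps its last pose, push and grip.
It also fails if it takes over 51 s, if anything falls off the work surface, if the arm or the gripper's body presses on something with over 40 N, if the wrist force passes 120 N, or if a joint passes its speed limit or range.

## Working session

There is one attempt and no reset: what is moved stays moved. The work goes in short steps, Python scripts to look and compute and a tool call to move; the robot and the scene stay as the last step left them, time stands still between calls to the robot, and variables do not carry over. Pictures are saved under pics/ and viewed, at most 10 in all, crops included, and the job is handed in when it is done.

Besides the shell and the picture viewer there is one more tool, called after "Call:" by a JSON object that holds its "name" and its "arguments", one argument or row to a line. servo_tool: Moves the arm, as the interface text tells. Its arguments: {"type":"object","properties":{"increments":{"type":"array"},"force":{"type":"number"}},"required":["increments"]}

```bash
mkdir -p pics; cat > h.py <<'E'
import numpy as np, cv2
from plant import *
from scipy.spatial.transform import Rotation as R
def cam(n):
    p=camera_params(n); im,d=read_camera(n); return p,im,d
def save(n,im): cv2.imwrite('pics/'+n+'.png',im[:,:,::-1])
def cloud(p,d):
    v,u=np.mgrid[0:d.shape[0],0:d.shape[1]]
    xd=(u-p['cx'])/p['fx'];yd=(v-p['cy'])/p['fy'];x,y=xd.copy(),yd.copy()
    for _ in range(8):
        s=1+p['k1']*(x*x+y*y);x=xd/s;y=yd/s
    P=np.stack([x*d,y*d,d],-1)
    Rm=R.from_rotvec(np.ravel(p['rvec'])).as_matrix()
    return (P-np.ravel(p['tvec']))@Rm   # world
def ray(p,u,v,z):
    K=np.array([[p['fx'],0,p['cx']],[0,p['fy'],p['cy']],[0,0,1.]])
    x,y=cv2.undistortPoints(np.array([[[u,v]]],float),K,np.array([p['k1'],0,0,0.]))[0,0]
    Rm=R.from_rotvec(np.ravel(p['rvec'])).as_matrix();c=-Rm.T@np.ravel(p['tvec']);w=Rm.T@np.array([x,y,1])
    return c+w*(z-c[2])/w[2]
E
python3 - <<'E'
from h import *
for n in ('top','side'):
    p,im,d=cam(n); save(n,im); np.savez(n,im=im,d=d)
    Rm=R.from_rotvec(np.ravel(p['rvec'])).as_matrix()
    print(n,p,-Rm.T@np.ravel(p['tvec']),(d>0).mean())
print(read_state())
E
```

```text
top {'fx': 381.6897000146076, 'fy': 381.6897000146076, 'cx': 281.150414220387, 'cy': 208.67246424786853, 'k1': -0.027183789479659996, 'rvec': array([ 2.14782719, -2.19927351,  0.10972854]), 'tvec': array([-0.05582119,  0.57173925,  1.32578834])} [ 0.43950437 -0.0622798   1.37501768] 0.9960204081632653
side {'fx': 495.95783851984396, 'fy': 495.95783851984396, 'cx': 282.9209546264976, 'cy': 206.38142564218975, 'k1': 0.04171978388323642, 'rvec': array([ 0.2728228 , -2.76232386,  1.27931254]), 'tvec': array([0.55624696, 0.19897182, 1.26937047])} [0.37802415 0.93220503 0.97385491] 0.9959778911564626
{'t': 0.1, 'q': array([-1.24440249e+00,  1.31097955e-01,  1.48914917e+00, -2.24299391e-05,
        1.52299921e+00, -8.53985075e-02]), 'dq': array([ 0.00072899,  0.00038709, -0.00339314,  0.00126799,  0.00075568,
       -0.00056979]), 'joint_torque': array([ 1.69439474e-03, -5.61338139e+01, -4.93096375e+01,  7.70359416e-02,
        2.90545385e-02, -2.17480817e-05]), 'tool_pos': array([ 0.24010473, -0.54964598,  0.40379638]), 'orientation': array([-3.07363169e+00, -6.41947881e-01,  3.47002885e-04]), 'force': array([ 0.16497814, -0.30531874,  0.53523695]), 'wrist_torque': array([-0.01633527,  0.03340262, -0.02680105]), 'gripper_force': 0.0, 'opening': 0.09266073696258839}
```

View pics/top.png

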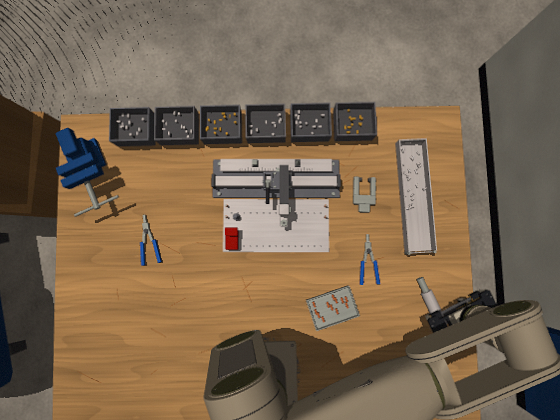

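View pics/side.png

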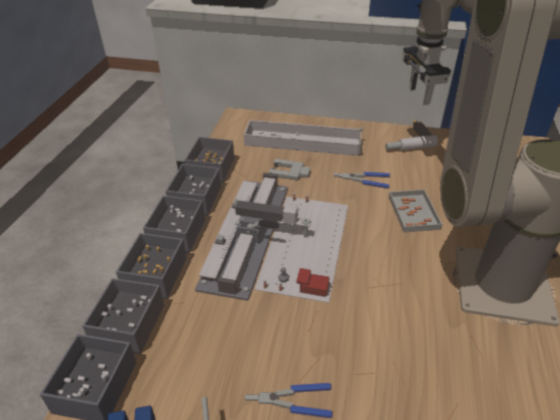

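```bash
python3 - <<'E'
from h import *
t=np.load('top.npz');s=np.load('side.npz')
save('topc',cv2.resize(t['im'][150:255,205:350],None,fx=5.5,fy=5.5,interpolation=cv2.INTER_CUBIC))
save('sidec',cv2.resize(s['im'][165:300,200:350],None,fx=4.4,fy=4.4,interpolation=cv2.INTER_CUBIC))
P=cloud(camera_params('top'),t['d'])
print(np.round(P[150:255:8,205:350:8,2]*1000).astype(int))
sub=P[150:200,205:350].reshape(-1,3)
m=(abs(sub[:,2]-.045)<.004)
r=sub[m]; print(m.sum(), r.min(0),r.max(0))
rect=cv2.minAreaRect((r[:,:2]*1000).astype(np.float32)); print(rect)
E
```

```text
[[   0   -3   -1    2    3   -3    2   -2   -4   -2    0    1    4    3
    -3   -1   -1   -6    0]
 [  -2   -4   -2   -1    4   -1    2   -4    0    5    0   -6 1375   -4
    -2   -4   -4    2   -2]
 [   2    9   34   31   30   29   34   29   29   31   84   32   22   36
    30   31   12   -3    2]
 [   1   58    8   10   10   11   14   12   49   60   85    8   11   14
    11    8   10    0   -1]
 [   3   53   45   45   47   43   42   40   67   59   90   45   42   44
    42   43   45    8   -4]
 [   6    6   16   12   11    8    7    6   88    6   91   14   10    9
    13    9   15   -4    3]
 [   1    4    1    0    1   -1   -1    4   85   -6   91   -6   -2    2
    -6    1    2   -1   -1]
 [  -6   -2   -1    0    0    4    4   -1   -4    5  101   -1   -1    3
     6   20   -2    1   -1]
 [   0   -1   -3    4   19    5    4   -5    7   -1   97    4    4    2
     4    0   -4    1   -3]
 [   1   -5   -2   -2    0   -6    5    2   -7   -1   63   -3   -2    2
     3    0    3    1   -3]
 [   2    2    0   46   45    8    3   -1    2    0    1    1    2    2
     4    3   -5   -2    2]
 [   5   -8    0   31   33   -1    3    1    4    5    3    1 1375   -2
    -1    8   -1    4   -2]
 [  -1   -1    2   29   30   -2    1    0    0    2    2    1   -2    3
     2    3   -1    1   -6]
 [   1    5    7    0    3   -3    0    2   -5    4   -2    0   -1   -1
    -1   -3   -5   -2   -3]]
852 [ 0.63799245 -0.27194216  0.04100049] [0.74480301 0.16222313 0.04896712]
((691.1785888671875, -54.66162109375), (106.42491149902344, 434.0322265625), 0.29934263229370117)
```

View pics/topc.png

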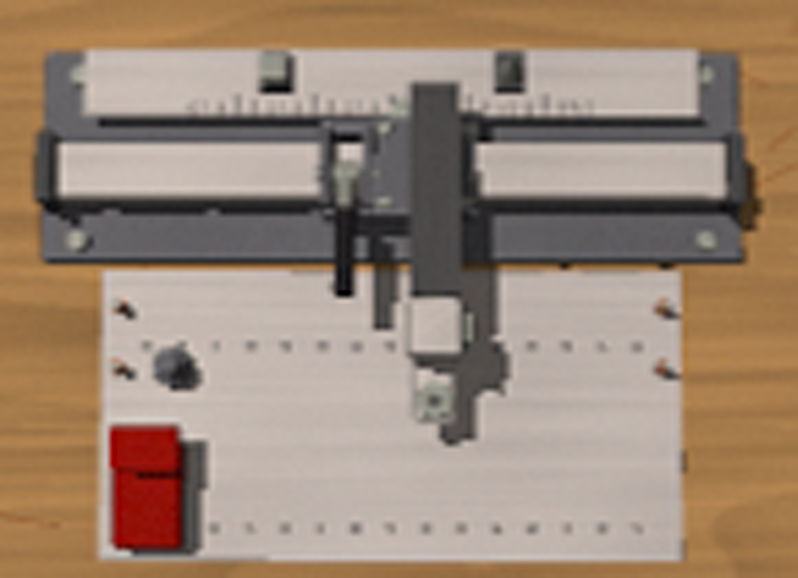

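View pics/sidec.png

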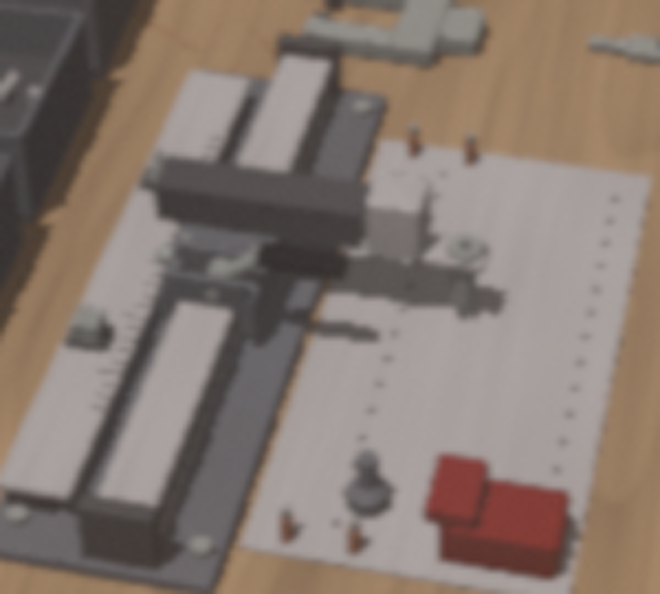

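```bash
python3 - <<'E'
from h import *
p=camera_params('top')
for n,x,y,z in [('head',436,325,.099),('cone',510,72,.05),('sq',275,70,.05),('ptr',398,105,.036),('panTL',104,270,.002),('panTR',682,270,.002),('panBR',683,560,.002),('panBL',99,560,.002),('railL',55,168,.045),('railR',728,168,.045),('leverend',344,293,.08),('leverroot',344,205,.08),('bush',433,398,.06),('stripL',82,51,.032),('stripR',698,51,.032),('baseTL',45,53,.01),('baseTR',738,53,.01),('baseBR',743,262,.01),('baseBL',42,262,.01)]:
    print(n,np.round(ray(p,x/5.5+205-.4,y/5.5+150-.4,z)*1000,1))
s=np.load('side.npz')
P=cloud(camera_params('side'),s['d'])
h=P[195:235,280:302].reshape(-1,3);h=h[(h[:,2]>.09)&(h[:,2]<.11)];print('sidehead',h.mean(0))
E
```

```text
head [563.1 -78.1  99. ]
cone [ 729.8 -130.2   50. ]
sq [734.7  20.6  50. ]
ptr [712.9 -57.8  36. ]
panTL [614.  138.5   2. ]
panTR [ 605.1 -242.4    2. ]
panBR [ 415.1 -236.3    2. ]
panBL [424.1 143.6   2. ]
railL [675.2 163.1  45. ]
railR [ 665.1 -268.7   45. ]
leverend [586.2 -21.7  80. ]
leverroot [641.4 -22.9  80. ]
bush [520.9 -75.6  60. ]
stripL [754.3 147.2  32. ]
stripR [ 744.9 -254.1   32. ]
baseTL [758.7 175.2  10. ]
baseTR [ 748.  -283.7   10. ]
baseBR [ 608.5 -281.6   10. ]
baseBL [619.2 177.9  10. ]
sidehead [ 0.56298571 -0.07192036  0.09779836]
```

Call:
{"name": "servo_tool", "arguments": {
  "increments": [
    {"slide":[20,-12,0],"dr":[0,0,0.02],"jaw":0},
    {"slide":[55,-32,0],"dr":[0,0,0.05],"jaw":0},
    {"slide":[95,-55,0],"dr":[0,0,0.09],"jaw":0},
    {"slide":[135,-79,0],"dr":[0,0,0.13],"jaw":0},
    {"slide":[175,-102,0],"dr":[0,0,0.17],"jaw":0},
    {"slide":[215,-125,0],"dr":[0,0,0.2],"jaw":0.3},
    {"slide":[255,-149,0],"dr":[0,0,0.23],"jaw":0.7},
    {"slide":[295,-172,0],"dr":[0,0,0.26],"jaw":0.7},
    {"slide":[335,-195,0],"dr":[0,0,0.29],"jaw":0.7},
    {"slide":[375,-219,0],"dr":[0,0,0.32],"jaw":0.7},
    {"slide":[415,-242,0],"dr":[0,0,0.35],"jaw":0.7},
    {"slide":[455,-265,0],"dr":[0,0,0.38],"jaw":0.7},
    {"slide":[490,-286,0],"dr":[0,0,0.41],"jaw":0.7},
    {"slide":[515,-300,0],"dr":[0,0,0.43],"jaw":0.7},
    {"slide":[530,-309,0],"dr":[0,0,0.435],"jaw":0.7},
    {"slide":[535,-312,0],"dr":[0,0,0.435],"jaw":0.7},
    {"slide":[535,-312,0],"dr":[0,0,0.435],"jaw":0.7}
  ]
}}

```text
t: 1.8
tool_pos: [0.6056, -0.0494, 0.4041]
orientation: [-3.141, 0.034, 0.002]
force: [-0.1, -0.9, -0.1]
opening: 0.0281
gripper_force: 0.0
```

```bash
python3 - <<'E'
from h import *
s=read_state(); p,im,d=cam('wrist'); save('w1',im); np.savez('w1',im=im,d=d,**p)
Rm=R.from_rotvec(np.ravel(p['rvec'])).as_matrix();T=R.from_rotvec(s['orientation']).as_matrix()
print(s['t'],s['tool_pos'],s['q'],s['opening'],T.round(3),-Rm.T@np.ravel(p['tvec']),Rm.round(2))
E
```

```text
1.8 [ 0.6056094  -0.04936571  0.40412801] [-1.65660292e-01  1.51678014e-01  1.46601874e+00 -1.18736506e-04
  1.52501633e+00  1.42702722e+00] 0.028103789664144386 [[ 1.    -0.022 -0.001]
 [-0.022 -1.     0.   ]
 [-0.001 -0.    -1.   ]] [ 0.68359038 -0.05104653  0.38474386] [[-0.02 -1.    0.  ]
 [-0.96  0.02  0.28]
 [-0.28  0.01 -0.96]]
```

View pics/w1.png

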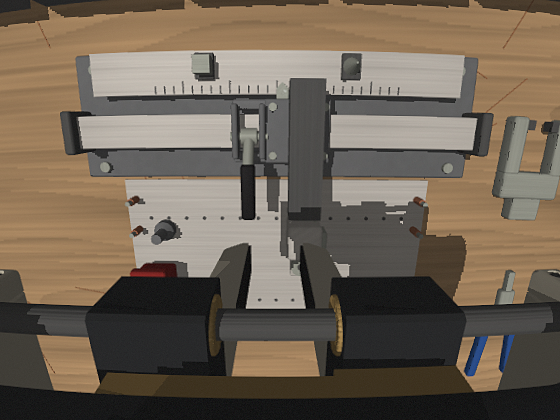

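```bash
python3 - <<'E'
from h import *
w=np.load('w1.npz');im=w['im'];p={k:w[k] for k in w.files if k not in('im','d')}
a=cv2.resize(im[45:110,265:300],None,fx=9,fy=9,interpolation=cv2.INTER_CUBIC)
b=cv2.resize(im[45:110,330:375],None,fx=9,fy=9,interpolation=cv2.INTER_CUBIC)
save('w1c',np.hstack([a,b]))
O=np.array([669.8,-53]);th=-.0234
def g(n,u,v,z):
    q=ray(p,u,v,z)*1000;d=q[:2]-O;c,s=np.cos(th),np.sin(th)
    print(n,q.round(1),'gauge',round(c*d[0]+s*d[1],1),round(-s*d[0]+c*d[1],1))
g('cone',351,65,.062);g('sq',204,62,.05);g('ptr',283,86,.036);g('levend',248,218,.086);g('lev',248.5,165,.086);g('railL',80,132,.045);g('railR',472,137,.045)
g('sleeveL',288,219,.087);g('sleeveR',325,219,.087)
E
```

```text
cone [ 732.2 -125.    62. ] gauge 64.1 -70.5
sq [740.   18.4  50. ] gauge 68.5 73.0
ptr [716.3 -60.   36. ] gauge 46.6 -5.9
levend [588.1 -21.8  86. ] gauge -82.4 29.2
lev [641.  -24.7  86. ] gauge -29.4 27.6
railL [676.7 161.   45. ] gauge 1.9 214.1
railR [ 661.9 -265.2   45. ] gauge -2.9 -212.4
sleeveL [586.5 -61.7  87. ] gauge -83.1 -10.6
sleeveR [585.7 -98.5  87. ] gauge -83.0 -47.5
```

View pics/w1c.png

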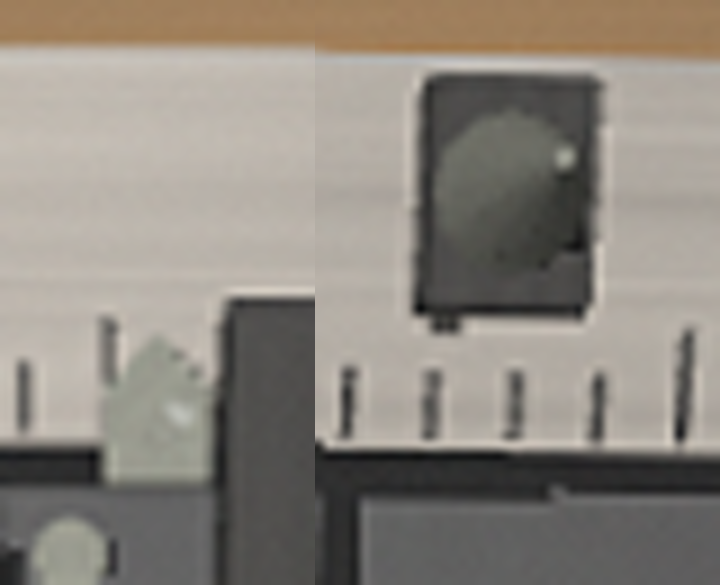

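```bash
python3 - <<'E'
from h import *
w=np.load('w1.npz');p={k:w[k] for k in w.files if k not in('im','d')}
O=np.array([669.8,-53]);th=-.0234
def g(n,u,v,z):
    q=ray(p,u,v,z)*1000;d=q[:2]-O;c,s=np.cos(th),np.sin(th)
    print(n,q.round(1),'gauge',round(c*d[0]+s*d[1],1),round(-s*d[0]+c*d[1],1))
g('apex',357.8,62.6,.062);g('base',351.1,66.5,.044)
for z in(.04,.044,.048): g('saddleL',341.5,66.5,z);g('saddleR',361.3,66.5,z)
g('ptr',282.3,82.6,.036);g('t1',340-6.5,90,.032);g('t2',330+(435-315)/9,90,.032)
P=cloud(p,w['d']); print(P[60:73,346:357,2].max(), P[50:56,343:358,2].mean(), (P[56:80:3,338:366:3,2]*1000).round())
E
```

```text
apex [ 734.4 -131.5   62. ] gauge 66.4 -77.0
base [ 733.5 -129.2   44. ] gauge 65.5 -74.7
saddleL [ 734.1 -120.2   40. ] gauge 65.9 -65.7
saddleR [ 734.  -140.7   40. ] gauge 66.3 -86.2
saddleL [ 733.6 -119.4   44. ] gauge 65.3 -64.9
saddleR [ 733.4 -139.7   44. ] gauge 65.7 -85.2
saddleL [ 733.  -118.6   48. ] gauge 64.7 -64.1
saddleR [ 732.9 -138.7   48. ] gauge 65.0 -84.2
ptr [719.7 -59.3  36. ] gauge 50.0 -5.2
t1 [ 711.7 -113.8   32. ] gauge 43.3 -59.8
t2 [ 711.6 -124.3   32. ] gauge 43.4 -70.4
0.3847438583478077 0.030307164090161008 [[ 33.  33.  40.  37.  38.  39.  38.  40.  31.  32.]
 [ 32.  35.  38.  39.  44.  48.  46.  41.  32. 385.]
 [ 33.  35.  40.  45.  52.  57.  64.  50.  32.  33.]
 [ 32.  35.  41.  46.  52.  56.  59.  49.  32.  31.]
 [ 34.  36.  41.  45.  50.  53.  52.  43.  32.  34.]
 [ 32.  38.  39. 385.  46.  46.  46.  39.  33.  33.]
 [ 33.  37.  39.  40.  39.  41.  40.  39.  34.  32.]
 [ 34.  34.  39.  39.  39.  39.  38.  39.  31.  33.]]
```

Call:
{"name": "servo_tool", "arguments": {
  "increments": [
    {"slide":[0,-10,20],"dr":[0,0,0],"jaw":0.7},
    {"slide":[0,-20,50],"dr":[0,0,0],"jaw":0.7},
    {"slide":[0,-26.5,80],"dr":[0,0,0],"jaw":0.7},
    {"slide":[0,-26.5,105],"dr":[0,0,0],"jaw":0.7},
    {"slide":[0,-26.5,125],"dr":[0,0,0],"jaw":0.7},
    {"slide":[0,-26.5,140],"dr":[0,0,0],"jaw":0.7},
    {"slide":[0,-26.5,150],"dr":[0,0,0],"jaw":0.7},
    {"slide":[0,-26.5,157],"dr":[0,0,0],"jaw":0.7},
    {"slide":[0,-26.5,157],"dr":[0,0,0],"jaw":0.7},
    {"slide":[0,-26.5,157],"dr":[0,0,0],"jaw":1},
    {"slide":[0,-26.5,157],"dr":[0,0,0],"jaw":1},
    {"slide":[0,-26.5,157],"dr":[0,0,0],"jaw":1},
    {"slide":[0,-26.5,157],"dr":[0,0,0],"jaw":1},
    {"slide":[0,-26.5,157],"dr":[0,0,0],"jaw":1}
  ],
  "force": 12
}}

```text
t: 3.25
tool_pos: [0.6067, -0.0225, 0.2489]
orientation: [-3.14, 0.036, -0.003]
force: [-0.7, 5.5, 3.2]
opening: 0.0138
gripper_force: 12.0
```

Call:
{"name": "servo_tool", "arguments": {
  "increments": [
    {"slide":[2.8,-1,-5.9],"dr":[0,0,0],"jaw":1},
    {"slide":[6,-1,-11.4],"dr":[0,0,0],"jaw":1},
    {"slide":[9.8,-1,-16.7],"dr":[0,0,0],"jaw":1},
    {"slide":[14.1,-1,-21.5],"dr":[0,0,0],"jaw":1},
    {"slide":[18.9,-1,-25.8],"dr":[0,0,0],"jaw":1},
    {"slide":[24,-1,-29.7],"dr":[0,0,0],"jaw":1},
    {"slide":[29.6,-1,-33],"dr":[0,0,0],"jaw":1},
    {"slide":[35.4,-1,-35.8],"dr":[0,0,0],"jaw":1},
    {"slide":[41.5,-1,-38],"dr":[0,0,0],"jaw":1},
    {"slide":[47.8,-1,-39.5],"dr":[0,0,0],"jaw":1},
    {"slide":[51,-1,-40],"dr":[0,0,0],"jaw":1},
    {"slide":[51,-1,-40],"dr":[0,0,0],"jaw":1}
  ]
}}

```text
t: 4.45
tool_pos: [0.658, -0.0235, 0.2888]
orientation: [3.141, -0.036, 0.002]
force: [-2.7, 1.7, -3.0]
opening: 0.0135
gripper_force: 12.0
```

Call:
{"name": "servo_tool", "arguments": {
  "increments": [
    {"slide":[0,2,0],"dr":[0,0,0],"jaw":1},
    {"slide":[0,6,0],"dr":[0,0,0],"jaw":1},
    {"slide":[0,12,0],"dr":[0,0,0],"jaw":1},
    {"slide":[0,19,0],"dr":[0,0,0],"jaw":1},
    {"slide":[0,26,0],"dr":[0,0,0],"jaw":1},
    {"slide":[0,33,0],"dr":[0,0,0],"jaw":1},
    {"slide":[0,40,0],"dr":[0,0,0],"jaw":1},
    {"slide":[0,47,0],"dr":[0,0,0],"jaw":1},
    {"slide":[0,54,0],"dr":[0,0,0],"jaw":1},
    {"slide":[0,60,0],"dr":[0,0,0],"jaw":1},
    {"slide":[0,65,0],"dr":[0,0,0],"jaw":1},
    {"slide":[0,69,0],"dr":[0,0,0],"jaw":1},
    {"slide":[0,71,0],"dr":[0,0,0],"jaw":1},
    {"slide":[0,71,0],"dr":[0,0,0],"jaw":1},
    {"slide":[0,71,0],"dr":[0,0,0],"jaw":1}
  ]
}}

```text
t: 5.95
tool_pos: [0.6559, -0.0955, 0.2887]
orientation: [3.14, -0.037, 0.003]
force: [1.8, -0.8, 5.4]
opening: 0.0142
gripper_force: 12.0
```

```bash
python3 - <<'E'
from h import *
s=read_state(); p,im,d=cam('wrist'); np.savez('w2',im=im,d=d,**p); save('w2',im)
_,im,d=cam('top'); np.savez('t2',im=im,d=d); a=cv2.resize(im[150:255,205:350],None,fx=5.5,fy=5.5,interpolation=cv2.INTER_CUBIC);save('t2c',a)
print(s['tool_pos'],s['force'])
E
```

```text
[ 0.65588554 -0.09550613  0.28867754] [ 1.77570707 -0.81473597  5.39513986]
```

View pics/w2.png

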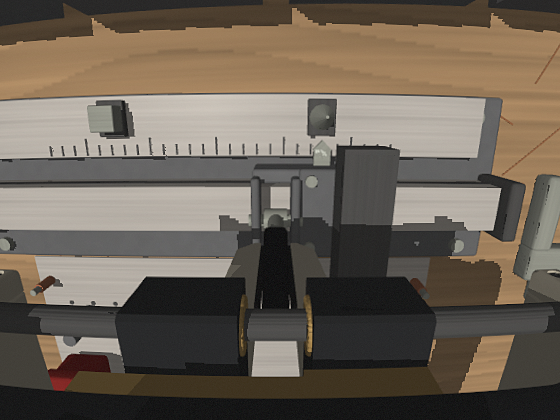

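```bash
python3 - <<'E'
from h import *
w=np.load('w2.npz');p={k:w[k] for k in w.files if k not in('im','d')};im=w['im']
P=cloud(p,w['d'])
O=np.array([.6698,-.053]);c,s=np.cos(-.0234),np.sin(-.0234)
def gg(X): d=X[...,:2]-O; return np.stack([c*d[...,0]+s*d[...,1],-s*d[...,0]+c*d[...,1]],-1)
G=gg(P)*1000;Z=P[...,2]*1000
g=cv2.cvtColor(im,cv2.COLOR_RGB2GRAY)
for v in(102,104,132,134): print(v,g[v,302:342])
for v in range(136,164,3): print(v,g[v,308:336])
m=(Z>52)&(Z<75)&(G[...,0]>52)&(G[...,0]<80)&(abs(G[...,1]+76)<15); print('apex pts',m.sum(),G[m].mean(0),np.argwhere(m).mean(0))
E
```

```text
102 [182 183 182 183 192 146  76  69  78  80  80  80  81  81  80  80  79  79
  76  79  81  79  80  81  78  75  75  78  79  81  77  79  78  75  81 193
 183 179 178 179]
104 [181 183 182 186 190 147  76  69  78  81  79  82  81  82  77  76  74  78
  85  92 100  91  92  82  76  75  74  78  78  81  79  78  79  72  68 194
 179 175 176 177]
132 [177 176 177 181 168 110  59  75  78  79  80  83  82  79  78  77  78  75
  77  77  77  79  77  76  75  73  74  76  79  76  77  77  53 135 177 177
 175 175 174 174]
134 [181 180 182 186 168 103  46  66  70  75  75  75  75  71  67  67  62  64
  65  66  68  68  68  68  63  64  66  70  73  72  74  71  52 175 186 180
 179 179 179 178]
136 [179 170 131  66  73  73  68 137 170 165 164 165 165 164 163 163 163 163
 163 163 164 132 114 112 113 108 108 172]
139 [180 180 183 187 188 189 187 184 181 180 179 180 182 172 170 180 178 178
 180 180 178 177 177 178 179 179 178 180]
142 [178 179 181 181 180 176 177 178 180 182 172 138 120 141 151 147 156 170
 178 179 178 176 175 176 176 176 177 177]
145 [185 152  72 118 149 162 185 172 139 121 140 153 150 148 147 148 148 152
 152 164 176 178 178 178 177 177 180 189]
148 [180 150  75 128 163 137 130 143 147 147 145 145 145 146 150 152 151 150
 149 146 143 149 164 174 174 173 175 186]
151 [181 142  54 138 167 122 135 187 214 203 214 188 163 186 197 184 166 160
 147 144 146 150 119  68 148 178 176 160]
154 [187 164 123 162 152  86 135 151 145 148 149 152 149 143 168 190 186 196
 178 149 148 154 117  65 160 188 189 160]
157 [ 36  35  33  35  32  99 150 156 153 153 152 155 153 147 144 152 152 149
 149 150 153 145  91  36  42  39  39  51]
160 [100  99 100 100  90 108 144 152 149 148 148 149 147 148 147 148 146 148
 148 148 151 142  93  40  47  45  46  55]
163 [ 88  87  87  86  81 109 142 150 149 147 147 146 148 147 147 147 147 148
 146 147 154 129  71  41  48  44  84  69]
apex pts 151 [ 66.63282902 -75.22056058] [116.92715232 324.2384106 ]
```

```bash
python3 - <<'E'
from h import *
w=np.load('w2.npz');p={k:w[k] for k in w.files if k not in('im','d')};im=w['im']
O=np.array([669.8,-53]);c,s=np.cos(-.0234),np.sin(-.0234)
def g(n,u,v,z):
    d=ray(p,u,v,z)[:2]*1000-O; print(n,round(c*d[0]+s*d[1],1),round(-s*d[0]+c*d[1],1))
g('sL',307,102,.039);g('sR',336.6,102,.039);g('sL',306.6,132,.039);g('sR',334.4,132,.039)
g('tip',321.6,140,.036);g('pL',312.8,157,.036);g('pR',330,157,.036);g('pL',312.8,163,.036);g('pR',329.3,163,.036)
g('apex',327,118,.062)
E
```

```text
sL 76.9 -65.5
sR 77.0 -86.3
sL 56.2 -65.6
sR 56.3 -85.6
tip 50.4 -77.0
pL 38.0 -71.0
pR 38.1 -83.7
pL 33.6 -71.1
pR 33.6 -83.4
apex 65.9 -76.2
```

```bash
python3 - <<'E'
from h import *
w=np.load('w2.npz');im=w['im'];save('w2c',cv2.resize(im[95:170,295:345],None,fx=8,fy=8,interpolation=cv2.INTER_CUBIC))
E
```

```text
(no output)
```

View pics/w2c.png

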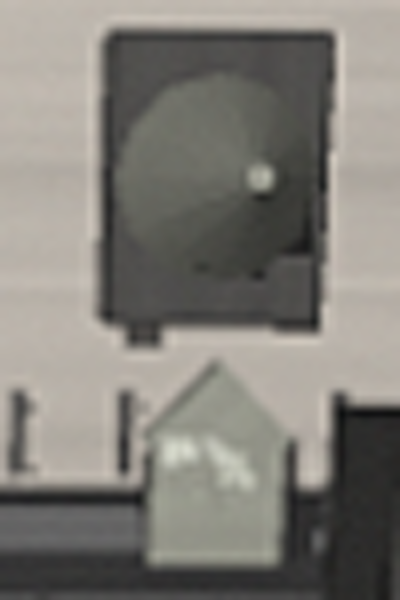

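Call:
{"name": "servo_tool", "arguments": {
  "increments": [
    {"slide":[0,-0.5,0],"dr":[0,0,0],"jaw":1},
    {"slide":[0,-1,0],"dr":[0,0,0],"jaw":1},
    {"slide":[0,-1,0],"dr":[0,0,0],"jaw":1},
    {"slide":[0,-1,0],"dr":[0,0,0],"jaw":1}
  ],
  "force": 15
}}

```text
t: 6.45
tool_pos: [0.6559, -0.0945, 0.2887]
orientation: [3.14, -0.037, 0.003]
force: [1.9, -2.0, 6.2]
opening: 0.0136
gripper_force: 15.0
```

```bash
python3 - <<'E'
from h import *
s=read_state(); p,im,d=cam('wrist'); np.savez('w3',im=im,d=d,**p)
print(s['t'],s['tool_pos'],s['force'])
g=cv2.cvtColor(im,cv2.COLOR_RGB2GRAY)
for v in (102,132,142,157,163): print(v,g[v,302:342])
E
```

```text
6.45 [ 0.6559107  -0.09451042  0.28871082] [ 1.8548939  -2.02799664  6.15840035]
102 [181 181 181 183 184 187 164  86  56  77  78  80  80  80  82  82  79  79
  78  79  78  82  81  79  81  80  76  74  78  80  80  79  80  80  76  63
 173 185 180 178]
132 [177 176 178 177 178 186 136  45  73  77  77  79  81  80  78  80  78  76
  75  75  81  80  79  78  79  74  74  75  76  79  79  78  76  68  93 174
 178 174 175 174]
142 [179 177 177 177 178 178 177 178 180 181 180 180 177 177 178 182 176 123
 106 140 151 149 123 156 181 178 179 176 176 177 177 176 177 176 178 179
 180 179 178 177]
157 [ 33  35  34  34  34  33  36  35  34  31  35  99 148 156 152 154 152 149
 146 145 144 144 155 157 150 153 155 143  88  30  37  63  76  65  48  40
  45  44  48  45]
163 [ 87  89  86  86  85  87  88  85  87  86  83 107 142 150 147 147 148 147
 148 147 147 147 146 147 147 147 153 128  72  41  44  79  95  70  41  44
  45  42  45  43]
```

Call:
{"name": "servo_tool", "arguments": {
  "increments": [
    {"slide":[-3.2,0,0.5],"dr":[0,0,0],"jaw":1},
    {"slide":[-9.5,0,2],"dr":[0,0,0],"jaw":1},
    {"slide":[-15.6,0,4.2],"dr":[0,0,0],"jaw":1},
    {"slide":[-21.4,0,7],"dr":[0,0,0],"jaw":1},
    {"slide":[-27,0,10.3],"dr":[0,0,0],"jaw":1},
    {"slide":[-29.6,0,12.2],"dr":[0,0,0],"jaw":1},
    {"slide":[-32.1,0,14.2],"dr":[0,0,0],"jaw":1},
    {"slide":[-34.6,0,16.3],"dr":[0,0,0],"jaw":1},
    {"slide":[-36.9,0,18.5],"dr":[0,0,0],"jaw":1},
    {"slide":[-39.1,0,20.9],"dr":[0,0,0],"jaw":1},
    {"slide":[-41.2,0,23.3],"dr":[0,0,0],"jaw":1},
    {"slide":[-43.2,0,25.9],"dr":[0,0,0],"jaw":1},
    {"slide":[-45,0,28.6],"dr":[0,0,0],"jaw":1},
    {"slide":[-46.7,0,31.3],"dr":[0,0,0],"jaw":1},
    {"slide":[-48.2,0,34.1],"dr":[0,0,0],"jaw":1},
    {"slide":[-49.7,0,37],"dr":[0,0,0],"jaw":1},
    {"slide":[-51,0,40],"dr":[0,0,0],"jaw":1},
    {"slide":[-51,0,41],"dr":[0,0,0],"jaw":1},
    {"slide":[-51,0,41],"dr":[0,0,0],"jaw":1}
  ],
  "force": 25
}}

```text
t: 8.4
tool_pos: [0.6059, -0.0933, 0.2508]
orientation: [3.139, -0.037, 0.008]
force: [-4.2, 0.1, 22.9]
opening: 0.0138
gripper_force: 25.0
```

Call:
{"name": "servo_tool", "arguments": {
  "increments": [
    {"slide":[0,0,-1],"dr":[0,0,0],"jaw":0.7},
    {"slide":[0,0,-2],"dr":[0,0,0],"jaw":0.7},
    {"slide":[0,0,-2],"dr":[0,0,0],"jaw":0.7},
    {"slide":[0,0,-2],"dr":[0,0,0],"jaw":0.7},
    {"slide":[0,0,-10],"dr":[0,0,0],"jaw":0.7},
    {"slide":[0,0,-25],"dr":[0,0,0],"jaw":0.7},
    {"slide":[-6,0,-45],"dr":[0,0,0],"jaw":0.7},
    {"slide":[-6,0,-50],"dr":[0,0,0],"jaw":1},
    {"slide":[-6,0,-50],"dr":[0,0,0],"jaw":1},
    {"slide":[-6,0,-50],"dr":[0,0,0],"jaw":1}
  ]
}}

```text
t: 9.4
tool_pos: [0.5986, -0.0921, 0.2966]
orientation: [3.141, -0.036, 0.0]
force: [0.4, 0.4, -0.3]
opening: 0.0088
gripper_force: 0.0
```

```bash
python3 - <<'E'
from h import *
s=read_state(); p,im,d=cam('wrist'); np.savez('w4',im=im,d=d,**p); save('w4',im)
print(s['t'],s['tool_pos'],s['force'],s['opening'])
P=cloud(p,d)
O=np.array([.6698,-.053]);c,sn=np.cos(-.0234),np.sin(-.0234)
dd=P[...,:2]-O; gx=(c*dd[...,0]+sn*dd[...,1])*1000; gy=(-sn*dd[...,0]+c*dd[...,1])*1000;Z=P[...,2]*1000
for a in range(-90,-30,6):
    m=(abs(gx-a)<3)&(abs(gy+42.5)<5)&(Z>30)&(Z<150); print(a,m.sum(),np.median(Z[m]) if m.sum() else None)
E
```

```text
9.4 [ 0.59861945 -0.09211096  0.29661837] [ 0.41740771  0.39731596 -0.32759709] 0.008782707667083164
-90 0 None
-84 44 86.07403786646995
-78 108 86.73372505932377
-72 133 86.65701652425881
-66 155 86.65004175098007
-60 305 116.70140637700034
-54 133 86.61391581760647
-48 137 86.77632756997119
-42 146 86.55298172569886
-36 161 86.6526027406242
```

View pics/w4.png

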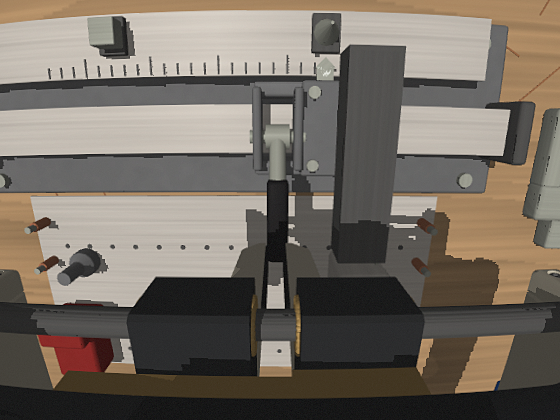

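Call:
{"name": "servo_tool", "arguments": {
  "increments": [
    {"slide":[0,1,10],"dr":[0,0,0],"jaw":1},
    {"slide":[0,1,18],"dr":[0,0,0],"jaw":1},
    {"slide":[0,1,22],"dr":[0,0,0],"jaw":1},
    {"slide":[0,1,24],"dr":[0,0,0],"jaw":1},
    {"slide":[0,1,25],"dr":[0,0,0],"jaw":1},
    {"slide":[0,1,26],"dr":[0,0,0],"jaw":1},
    {"slide":[0,1,26.5],"dr":[0,0,0],"jaw":1},
    {"slide":[0,1,26.5],"dr":[0,0,0],"jaw":1}
  ]
}}

```text
t: 10.25
tool_pos: [0.5979, -0.0929, 0.2722]
orientation: [-3.141, 0.036, 0.004]
force: [-17.3, 3.6, 24.7]
opening: 0.0004
gripper_force: 12.3
```

Call:
{"name": "servo_tool", "arguments": {
  "increments": [
    {"slide":[0,1,-8],"dr":[0,0,0],"jaw":0.6},
    {"slide":[0,1,-28],"dr":[0,0,0],"jaw":0.35},
    {"slide":[-5,8,-52],"dr":[0,0,0],"jaw":0.35},
    {"slide":[-14,20,-60],"dr":[0,0,0],"jaw":0.35},
    {"slide":[-23,33,-60],"dr":[0,0,0],"jaw":0.35},
    {"slide":[-31,47,-60],"dr":[0,0,0],"jaw":0.35},
    {"slide":[-35,55,-60],"dr":[0,0,0],"jaw":0.35},
    {"slide":[-36,57,-58],"dr":[0,0,0],"jaw":0.35},
    {"slide":[-36,57,-50],"dr":[0,0,0],"jaw":0.35},
    {"slide":[-36,57,-50],"dr":[0,0,0],"jaw":0.35}
  ]
}}

```text
t: 11.25
tool_pos: [0.5608, -0.1489, 0.3181]
orientation: [-3.14, 0.037, 0.004]
force: [0.3, -0.2, -0.4]
opening: 0.0603
gripper_force: 0.0
```

```bash
python3 - <<'E'
from h import *
s=read_state(); p,im,d=cam('wrist'); np.savez('w5',im=im,d=d,**p); save('w5',im)
print(s['t'],s['tool_pos'],s['force'],s['opening'])
O=np.array([.6698,-.053]);c,sn=np.cos(-.0234),np.sin(-.0234)
def G(p,d):
    P=cloud(p,d);dd=P[...,:2]-O; return (c*dd[...,0]+sn*dd[...,1])*1000,(-sn*dd[...,0]+c*dd[...,1])*1000,P[...,2]*1000
for n in('wrist','top'):
    if n=='top': p,im,d=cam('top')
    gx,gy,Z=G(p,d)
    m=(abs(Z-99)<5)&(abs(gx+106)<25)&(abs(gy+98)<30); print(n,m.sum(),[np.percentile(a[m],[2,50,98]).round(1) for a in(gx,gy,Z)] if m.sum() else '')
    m=(abs(Z-89)<5)&(abs(gx+50)<30)&(abs(gy+98)<30); print(n,m.sum(),[np.percentile(a[m],[2,50,98]).round(1) for a in(gx,gy,Z)] if m.sum() else '')
E
```

```text
11.25 [ 0.56079697 -0.1489479   0.31809214] [ 0.28401767 -0.233861   -0.41320875] 0.06031701739410101
wrist 2458 [array([-120.9, -102.8,  -87.2]), array([-114.2,  -98.1,  -82.2]), array([ 95.8,  99.9, 101.3])]
wrist 4379 [array([-78.8, -48.3, -20.9]), array([-113.5,  -98.1,  -82.8]), array([86.4, 87.7, 89.1])]
top 0 
top 0
```

Call:
{"name": "servo_tool", "arguments": {
  "increments": [
    {"slide":[0.5,0.5,15],"dr":[0,0,0],"jaw":0.35},
    {"slide":[0.5,0.5,35],"dr":[0,0,0],"jaw":0.35},
    {"slide":[0.5,0.5,52],"dr":[0,0,0],"jaw":0.35},
    {"slide":[0.5,0.5,64],"dr":[0,0,0],"jaw":0.35},
    {"slide":[0.5,0.5,71],"dr":[0,0,0],"jaw":0.35},
    {"slide":[0.5,0.5,71],"dr":[0,0,0],"jaw":0.35},
    {"slide":[0.5,0.5,71],"dr":[0,0,0],"jaw":0.7},
    {"slide":[0.5,0.5,71],"dr":[0,0,0],"jaw":0.8},
    {"slide":[0.5,0.5,71],"dr":[0,0,0],"jaw":1},
    {"slide":[0.5,0.5,71],"dr":[0,0,0],"jaw":1},
    {"slide":[0.5,0.5,71],"dr":[0,0,0],"jaw":1},
    {"slide":[0.5,0.5,71],"dr":[0,0,0],"jaw":1}
  ],
  "force": 20
}}

```text
t: 12.55
tool_pos: [0.5622, -0.1492, 0.2502]
orientation: [-3.141, 0.036, -0.002]
force: [1.0, 6.4, 4.6]
opening: 0.035
gripper_force: 20.0
```

Call:
{"name": "servo_tool", "arguments": {
  "increments": [
    {"slide":[-1,-1,0],"dr":[0,0,0],"jaw":1},
    {"slide":[-4,-1,0],"dr":[0,0,0],"jaw":1},
    {"slide":[-9,-1,0],"dr":[0,0,0],"jaw":1},
    {"slide":[-15,-1,0],"dr":[0,0,0],"jaw":1},
    {"slide":[-21,-1,0],"dr":[0,0,0],"jaw":1},
    {"slide":[-27,-1,0],"dr":[0,0,0],"jaw":1},
    {"slide":[-33,-1,0],"dr":[0,0,0],"jaw":1},
    {"slide":[-39,-1,0],"dr":[0,0,0],"jaw":1},
    {"slide":[-45,-1,0],"dr":[0,0,0],"jaw":1},
    {"slide":[-51,-1,0],"dr":[0,0,0],"jaw":1},
    {"slide":[-57,-1,0],"dr":[0,0,0],"jaw":1},
    {"slide":[-63,-1,0],"dr":[0,0,0],"jaw":1},
    {"slide":[-69,-1,0],"dr":[0,0,0],"jaw":1},
    {"slide":[-74,-1,0],"dr":[0,0,0],"jaw":1},
    {"slide":[-78,-1,0],"dr":[0,0,0],"jaw":1},
    {"slide":[-80,-1,0],"dr":[0,0,0],"jaw":1},
    {"slide":[-80,-1,0],"dr":[0,0,0],"jaw":1},
    {"slide":[-80,-1,0],"dr":[0,0,0],"jaw":1}
  ]
}}

```text
t: 14.35
tool_pos: [0.4819, -0.147, 0.2501]
orientation: [3.141, -0.037, 0.003]
force: [4.2, 2.7, 6.1]
opening: 0.0351
gripper_force: 20.0
```

```bash
python3 - <<'E'
from h import *
s=read_state(); p,im,d=cam('wrist'); np.savez('w6',im=im,d=d,**p); save('w6',im)
print(s['t'],s['tool_pos'],s['force'],s['opening'])
E
```

```text
14.35 [ 0.48192349 -0.14698102  0.25009806] [4.20384013 2.69504141 6.11611591] 0.035063907697091196
```

View pics/w6.png

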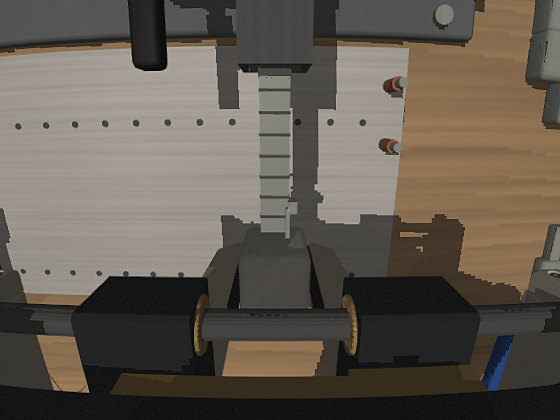

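```bash
python3 - <<'E'
from h import *
w=np.load('w6.npz');p={k:w[k] for k in w.files if k not in('im','d')};im=w['im']
g=cv2.cvtColor(im,cv2.COLOR_RGB2GRAY)
pr=g[55:235,266:286].mean(1).round().astype(int);print([(55+i,x) for i,x in enumerate(pr[:60])]); print([55+i for i in range(1,179) if pr[i]<110 and pr[i]<=pr[i-1] and pr[i]<=pr[i+1]])
O=np.array([.6698,-.053]);c,sn=np.cos(-.0234),np.sin(-.0234)
P=cloud(p,w['d']);print('bar z',np.median(P[90:200:3,266:286,2]))
for z in(.078,.080,.082,.084):
    X=[]
    for v in(65,71,73,88.5,111,134,156,178,197.5,216):
        q=ray(p,276,v,z)[:2]-O; X.append(round((c*q[0]+sn*q[1])*1000,1))
    print(z,X)
for v in(64,66,72): q=ray(p,276,v,.087)[:2]-O;print(v,(c*q[0]+sn*q[1])*1000)
E
```

```text
[(55, np.int64(71)), (56, np.int64(71)), (57, np.int64(71)), (58, np.int64(71)), (59, np.int64(71)), (60, np.int64(71)), (61, np.int64(72)), (62, np.int64(72)), (63, np.int64(54)), (64, np.int64(24)), (65, np.int64(36)), (66, np.int64(35)), (67, np.int64(31)), (68, np.int64(60)), (69, np.int64(74)), (70, np.int64(71)), (71, np.int64(71)), (72, np.int64(70)), (73, np.int64(71)), (74, np.int64(70)), (75, np.int64(50)), (76, np.int64(142)), (77, np.int64(131)), (78, np.int64(136)), (79, np.int64(135)), (80, np.int64(135)), (81, np.int64(135)), (82, np.int64(135)), (83, np.int64(135)), (84, np.int64(135)), (85, np.int64(134)), (86, np.int64(136)), (87, np.int64(133)), (88, np.int64(103)), (89, np.int64(63)), (90, np.int64(62)), (91, np.int64(108)), (92, np.int64(140)), (93, np.int64(135)), (94, np.int64(134)), (95, np.int64(133)), (96, np.int64(134)), (97, np.int64(133)), (98, np.int64(134)), (99, np.int64(134)), (100, np.int64(133)), (101, np.int64(133)), (102, np.int64(133)), (103, np.int64(133)), (104, np.int64(133)), (105, np.int64(133)), (106, np.int64(133)), (107, np.int64(133)), (
[... 432 characters left out ...]
45.5), np.float64(-155.2)]
0.08 [np.float64(-83.9), np.float64(-86.5), np.float64(-87.3), np.float64(-94.0), np.float64(-103.9), np.float64(-114.3), np.float64(-124.6), np.float64(-135.3), np.float64(-145.0), np.float64(-154.6)]
0.082 [np.float64(-84.2), np.float64(-86.7), np.float64(-87.6), np.float64(-94.2), np.float64(-104.0), np.float64(-114.3), np.float64(-124.4), np.float64(-134.9), np.float64(-144.5), np.float64(-154.0)]
0.084 [np.float64(-84.5), np.float64(-87.0), np.float64(-87.9), np.float64(-94.4), np.float64(-104.0), np.float64(-114.2), np.float64(-124.2), np.float64(-134.5), np.float64(-144.0), np.float64(-153.3)]
64 -84.60071805235472
66 -85.41036034909388
72 -87.84882086771559
```

```bash
python3 -c "
from plant import *
s=read_state();print(s['t'],s['opening'],s['gripper_force'],s['tool_pos'])
print(close_job())"
```

```text
14.4 0.03486603576341772 20.001535713672638 [ 0.48194116 -0.14695819  0.25008957]
the job is handed in; nothing more can be done
None
```

I handed the job in at 14.4 s with all steps done in order: the carriage pointer is within about 1 mm of the cone clip, the lever is pushed fully down, and the arm is held out with the broad ring within about 0.5 mm of the sleeve mouth; the verdict wasn't shown.

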